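# Empty the tilting tumbler and clamp it to the click

### The job

The tumbler in the polishing shop has finished: tip its barrel by the handle until all five stones have dropped into the tray, then stand the barrel fully upright on its stop again. Then tighten the trunnion clamp by turning the black wing knob clockwise and stop at the first click of its torque clutch, no second click; let go and leave the other things on the bench where they are.

Things in the scene. Friction and masses are not known exactly. Their poses are not given: they have to be found in the camera images.
- tumbler: Tilting tumbler: grey cast machine bolted down, U-shaped base 290 x 175 x 22 mm, a steel barrel hung between two cheeks. Origin on the bench under the barrel. x: along the level trunnion axis (165 mm up), from the plain cheek (x -113 to -87, top 199 mm) to the cheek with the knob (x 102 to 148, top 212 mm); y: to the tray, the side it tips to; z up. The knob's screw stands at x 125, y 0.
- barrel (a joint): Tilt of the barrel about the trunnion, rad: 0 upright on its rest stop, grows as the mouth tips towards the tray, 2.2 fully tipped on its other stop. Balanced and stiff: stays where left (about 0.3 N m, 3 to 6 N at the handle). The stones begin to slide out near 1.9 and all fall out when it is held at 2.1 or more for a second.
- mouth (a point): Centre of the barrel's open mouth, 80 mm from the trunnion axis; upright it is 245 mm above the bench. The barrel is a round steel pot, 121 mm wide at the mouth, 130 mm deep outside, 4 mm wall, with a gearmotor fixed under it. The point's axes turn with the barrel (z out of the mouth).
- handle (a point): Middle of the tipping handle: round wooden bar, 16 mm thick, 104 mm long, parallel to the trunnion, on two rods 45 mm either side of its middle. Upright it lies at y -108, z 220 mm of the tumbler's frame, 40 mm free of the barrel wall; it swings with the barrel over the top of the trunnion on a circle of 121 mm radius (55 mm up and 108 mm out from the axis). Its axes turn with the barrel.
- knob (a point): Middle of the clamp knob's grip, 252 mm above the bench: an upright black wing 70 mm long (point x), 16 mm wide (point y), 34 mm high, on a round steel clutch housing 54 mm wide whose top is 17 mm below this point. Axis vertical; clockwise from above tightens. It starts loose; the turn needed is unknown, 1.7 to 2.4 rad (1.2 to 1.9 until tight, then the click).
- clutch (a joint): Slip of the knob on its screw, rad: 0 until the set torque; rests at 0.52 after one click, 1.05 after two; the tooth tops at 0.26 (second 0.79). It does not tell how far the screw has turned. Feel: the knob runs at 0.1 to 0.2 N m; when tight it rises to 0.4 to 0.5 N m, the clutch yields, and over the next half rad the torque falls and reverses as the tooth drops in. Turning on loads the next tooth.
- tray: Aluminium catch tray, 164 (x) x 220 (y) x 45 mm high, 4 mm wall, open above, slid in between the feet of the tumbler's U-shaped base, reaching out to its y side, where the tipped barrel's mouth comes, its axes nearly those of the tumbler. Origin in the middle of its underside. It does not move.
- stone0 (a point): Centre of one of the five tumbled marble blanks, 24 x 22 x 22 mm with rounded edges, about 35 g, which lie in the barrel at the start.
- stone1 (a point): Centre of one of the five tumbled marble blanks, 24 x 22 x 22 mm with rounded edges, about 35 g, which lie in the barrel at the start.
- stone2 (a point): Centre of one of the five tumbled marble blanks, 24 x 22 x 22 mm with rounded edges, about 35 g, which lie in the barrel at the start.
- stone3 (a point): Centre of one of the five tumbled marble blanks, 24 x 22 x 22 mm with rounded edges, about 35 g, which lie in the barrel at the start.
- stone4 (a point): Centre of one of the five tumbled marble blanks, 24 x 22 x 22 mm with rounded edges, about 35 g, which lie in the barrel at the start.
- brush_c (a point): Bystander, to be left alone: a bench brush 190 mm long, lying beside the tray, beyond the file and the block; point near its middle.
- jar_c (a point): Bystander, to be left alone: a brown glass jar 64 mm wide, 85 mm high, beyond the tray; point near its middle.
- pot_c (a point): Bystander, to be left alone: a small open clay-red pot 84 mm wide, 75 mm high, on the handle's side of the tumbler; point near its middle.
- lap_c (a point): Bystander, to be left alone: a lens lap (iron disc 100 mm wide with a stub, 34 mm high) on the handle's side of the tumbler; point near its middle.
- file_c (a point): Bystander, to be left alone: a flat file with wooden handle, 195 mm long, beside the tray; point near its middle.
- hone_c (a point): Bystander, to be left alone: a wooden block 110 x 45 x 25 mm beside the tray; point near its middle.

How it is judged:
By the outcome, as a careful person would: the job done as asked, in the order asked, and still so for the second after the job is handed in, with the robot touching nothing.
It also fails if it takes over 72 s, if anything falls off the work surface, if the arm or the gripper's body presses on something with over 40 N, if the wrist force passes 120 N, or if a joint passes its speed limit or range.

### The arm

A 7-joint arm with a two-finger parallel gripper is mounted at the origin on the work surface. World frame = base frame: x ahead of the robot, y to its left, z up, the work surface at z = 0. Lengths are in mm, angles in rad, forces in N, time in s.
With the tool pointing down it reaches from about 425 to 825 mm from the base axis. Payload 3.6 kg.
Tool frame: the origin (TCP) lies at the centre of the arm's flange, where the gripper is bolted on; the fingertips stand 173 mm ahead of it and the grasp point (between the pads) lies manip.grasp_offset ahead of it (manip.grasp_offset is the distance from the TCP to the grasp point, in mm); z points along the fingers, y is the line along which they close (so a half turn about z gives the same grasp; the last joint's range is limited). The gripper opens to 85 mm and grips with 20 to 120 N. Pads are 22 mm wide; open, the fingers measure 114 mm over their backs; the gripper's body (76 mm by 85 mm) begins 54 mm behind the grasp point. The pads swing forward as they close: fully open they stand 13 mm farther back than shut.
Start: joints at [1.317, 0.615, -0.013, 1.423, 0.008, 1.103, -0.04], TCP at [146.17, -633.333, 404.697] pointing down, gripper open.
Joint ranges: [-3.12, 3.12], [-0.3, 2.06], [-1.34, 1.32], [0.26, 2.42], [-1.36, 4.5], [0.01, 1.98], [-2.84, 2.84]. Speed limits (rad/s): [2.79, 2.79, 3.14, 3.14, 3.14, 3.14, 3.14].

### API

Orientations are given as a unit quaternion [w, x, y, z].
In Python, from rig import manip gives the robot as it stands.
- The arm moves only by the tool jog_arm, never from a script. Its argument "steps" is text: rows parted by semicolons, each of 7 numbers parted by spaces: the finger opening in m, from 0 to 0.0854, then the shift along the world's x, y, z in m, then the turn, a rotation vector about the world's x, y, z in degrees. In form: grip tx ty tz ax ay az; .... A call has 1 to 5 rows; each row is the pose to reach, as a shift and turn from the pose commanded when the call began; what a row does not reach only later rows make up. A row lasts 1/12 s, in which the tool goes at most 41.7 mm and 7.16 degrees, less where a joint would pass 70% of its speed; a pose out of reach is approached as far as the arm can. A call with a gripper value outside its range is refused whole. The fingers move at their own pace and stop on an object; "squeeze" is the grip in N (left out, the last holds). Time passes only in rows, so rows that repeat a pose let the fingers close. It gives the time, the measured TCP pose, the force, the opening and the grip force at its end, in the units of the state.
- manip.read_state(): the state, without advancing time (a new reading comes with each control period).
- manip.camera(name): name is "scene" or "side" or "wrist"; returns a dict with "pixels" (384x512x3 uint8, red, green, blue), "depth" (384x512 float32, mm along the optical axis (not along the pixel's ray), 0 where there is no reading), "intrinsics" (3x3 intrinsics, pixels), "distortion" ([k1, k2, p1, p2, k3] as OpenCV has them; the pictures are not rectified), "pose" (4x4, takes a point from camera to world coordinates); the wrist camera has in their place "hand_eye" (4x4, takes a point from camera to tool coordinates, whose origin is the TCP and whose axes are the flange's). Camera axes: x right, y down, z forward; pixel columns grow to the right and rows downward; lengths in mm; the calibration is good to about 2 mm. A picture is of the moment at which its call begins: read the wrist's pose just before it.
- manip.hand_in(): hands the job in; it is judged then, once.
The state is a dict: "clock": time; "q": joint angles; "joint_vel": joint speeds; "joint_efforts": joint torques, N m; "tcp_pos": TCP position; "eef_rot": TCP orientation; "ft_force": force on the tool from outside, world axes, zero at the start; "wrist_torque": the same for the moment, N m; "grip_width": finger opening in mm; "gripper_force": force on a finger pad.
Only numpy, scipy, OpenCV 4.12 (cv2) and the standard library are available. Lean on these libraries where they do the work, as an engineer would, in place of code of your own. Each camera call takes 0.05 s, during which the arm holds its last target. There are 200 camera calls.

## Working session

There is one attempt and no reset: what is moved stays moved. The work goes in short steps, Python scripts to look and compute and a tool call to move; the robot and the scene stay as the last step left them, time stands still between calls to the robot, and variables do not carry over. Pictures are saved under pics/ and viewed, at most 10 in all, crops included, and the job is handed in when it is done.

Besides the shell and the picture viewer there is one more tool, called after "Request:" as name(argument=value, ...) on one line, values as JSON. jog_arm: Moves the arm, as the interface text tells. Its arguments: {"type":"object","properties":{"steps":{"type":"string"},"squeeze":{"type":"number"}},"required":["steps"]}

```bash
ls; mkdir -p pics; cat > h.py <<'E'
import numpy as np, cv2
from rig import manip
from scipy.spatial.transform import Rotation as R
def cloud(c, T=None):
    T = np.array(c["pose"]) if T is None else T
    d=c["depth"]; v,u=np.mgrid[:d.shape[0],:d.shape[1]]
    p=cv2.undistortPoints(np.stack([u,v],-1).reshape(-1,1,2).astype(float),np.array(c["intrinsics"]),np.array(c["distortion"])).reshape(d.shape+(2,))
    P=np.dstack([p*d[...,None],d]); return P@T[:3,:3].T+T[:3,3]
def save(c,n,s=1): cv2.imwrite(n,cv2.resize(c["pixels"][...,::-1],None,fx=s,fy=s))
E
python3 - <<'E'
from h import *
import pickle
s=manip.read_state(); print(s, manip.grasp_offset)
a=manip.camera("scene");b=manip.camera("side")
pickle.dump((a,b),open("c.pkl","wb"))
for c in (a,b): print(np.round(c["pose"],2).tolist())
cv2.imwrite("pics/a.png",np.vstack([a["pixels"],b["pixels"]])[:, :, ::-1][:, :] if 0 else cv2.resize(np.hstack([a["pixels"],b["pixels"]])[...,::-1],(800,300)))
save(a,"pics/scene.png",1.5);save(b,"pics/side.png",1.5)
E
```

```text
pics
{'clock': 0.0, 'q': array([ 1.31752171,  0.61592341, -0.01264074,  1.42491071,  0.0081452 ,
        1.10341476, -0.04041088]), 'joint_vel': array([-2.16522130e-03,  3.76718570e-04,  4.34764869e-05,  3.05173934e-04,
       -3.47258253e-06, -4.36496436e-04, -2.04904000e-04]), 'joint_efforts': array([ 9.52195223e-04, -4.69211841e+01,  2.58857533e-01, -1.71031952e+01,
        9.74508090e-03,  9.56080214e-03, -2.09565724e-05]), 'tcp_pos': array([ 146.09127325, -633.03862811,  403.53088183]), 'eef_rot': array([-1.29022497e-03,  9.93572265e-01,  1.13192122e-01, -1.79559928e-04]), 'ft_force': array([-0.25730336, -0.31085826, -0.26328731]), 'wrist_torque': array([ 0.03739657, -0.00546519, -0.03083188]), 'gripper_force': 0.0, 'grip_width': 85.46500472495326} 154.70000000000002
[[0.29, 0.79, -0.55, 1125.68], [0.96, -0.24, 0.16, -140.84], [-0.01, -0.57, -0.82, 952.63], [0.0, 0.0, 0.0, 1.0]]
[[-1.0, -0.05, 0.06, 501.96], [-0.08, 0.62, -0.78, 865.68], [0.0, -0.78, -0.62, 806.79], [0.0, 0.0, 0.0, 1.0]]
```

View pics/scene.png

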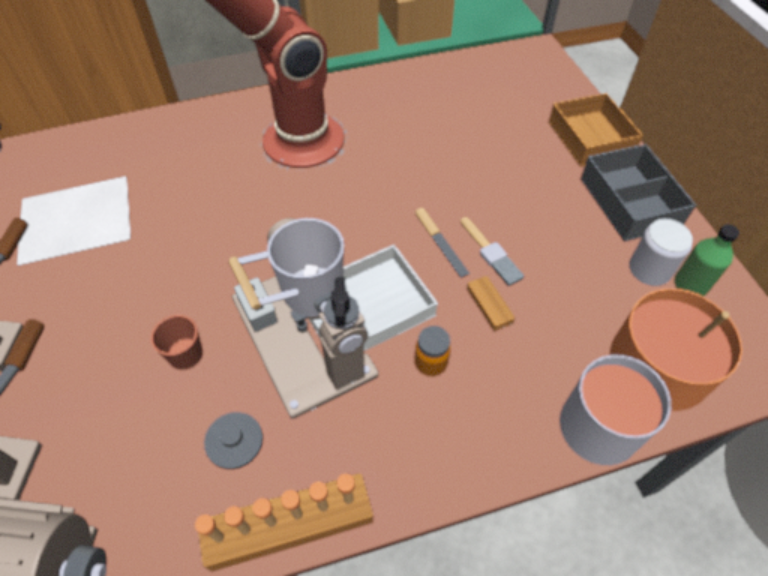

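View pics/side.png

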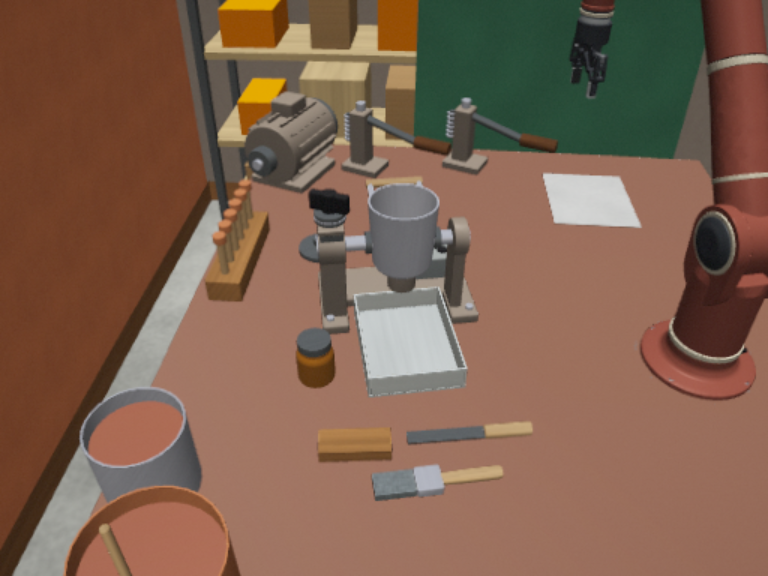

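The scene view (1.5x) shows the handle at (244,282), the barrel mouth at (306,255), the knob at (341,298) and the tray at (385,300). The side view shows the same layout, with the knob at (329,203) and the handle at (395,182). Next I measure these points.

```bash
python3 - <<'E'
from h import *
import pickle
a,b=pickle.load(open("c.pkl","rb"))
for n,c in (("scene",a),("side",b)):
    P=cloud(c); px=c["pixels"].astype(int); hsv=cv2.cvtColor(c["pixels"],cv2.COLOR_RGB2HSV)
    X,Y,Z=P[...,0],P[...,1],P[...,2]
    reg=(X>250)&(X<850)&(Y>-350)&(Y<250)
    # wood handle
    m=reg&(Z>195)&(Z<245)&(hsv[...,1]>90)
    q=P[m]; print(n,"handle",m.sum(),q.mean(0) if len(q) else None,q.min(0),q.max(0))
    u,s,vt=np.linalg.svd(q-q.mean(0),full_matrices=False); print("dir",vt[0],s[:3]/np.sqrt(len(q)))
    m=reg&(Z>238)&(Z<275)&(px.max(-1)<60)
    q=P[m]; print("knob",m.sum(),np.median(q,0),q.min(0),q.max(0))
    u,s,vt=np.linalg.svd((q-q.mean(0))[:,:2],full_matrices=False); print("dir",vt[0])
    m=reg&(Z>235)&(Z<252)&(px.max(-1)>80)&(hsv[...,1]<70)
    q=P[m]; print("rim",m.sum(),q.mean(0),q.min(0),q.max(0))
    (cx,cy),r=cv2.minEnclosingCircle(q[:,:2].astype(np.float32)); print(cx,cy,r)
    m=reg&(Z>35)&(Z<50)&(Y>-50)&(hsv[...,1]<60)
    q=P[m]; print("tray",cv2.minAreaRect(q[:,:2].astype(np.float32)))
    m=reg&(Z>60)&(Z<90)&(hsv[...,1]>110)
    q=P[m]
    print("pot/jar", [ (q[k].mean(0).round(), k.sum()) for k in (q[:,1]<-200, q[:,1]>-50)])
E
```

```text
scene handle 65 [ 558.15389836 -195.40996689  224.58433394] [ 505.89449158 -211.38972619  215.65521845] [ 609.81232889 -180.84290059  228.6653579 ]
dir [ 0.97223702  0.23375066 -0.01076158] [31.59530568  5.24896298  2.24804926]
knob 118 [679.92497678 -68.69407387 264.73433647] [630.13453626 -77.83344018 240.52556441] [693.3342488  -53.02721405 270.50128251]
dir [ 0.96837158 -0.24951251]
rim 465 [549.08813402 -85.6854976  241.32522205] [ 475.63989487 -148.30122638  235.00303116] [693.46482567 -29.23001596 251.6513659 ]
584.8983764648438 -79.78742980957031 109.48619842529297
tray ((547.0369262695312, 24.986770629882812), (222.66552734375, 201.87380981445312), 13.069307327270508)
pot/jar [(array([ 522., -326.,   70.]), np.int64(155)), (array([689.,  86.,  66.]), np.int64(49))]
side handle 156 [ 562.65073295 -187.53249562  226.11152604] [ 507.64370471 -211.04606782  215.30102701] [692.53114351 -55.5499652  244.73105703]
dir [0.89974364 0.4355853  0.02695987] [36.06474975 12.49512778  2.93960136]
knob 347 [656.81427025 -52.65803736 257.70965533] [624.95185776 -70.28527457 238.08102118] [692.09644069 -43.75354707 272.50305044]
dir [-0.97492957  0.22251368]
rim 470 [548.27105995 -83.51934488 240.99103203] [ 477.50317938 -149.81974119  235.00017724] [685.3729093  -25.95519978 248.81975896]
581.9569702148438 -81.68892669677734 105.4400863647461
tray ((546.9307250976562, 32.28233337402344), (225.9707489013672, 194.48667907714844), 11.424458503723145)
pot/jar [(array([nan, nan, nan]), np.int64(0)), (array([666., 111.,  64.]), np.int64(76))]<stdin>:22: RuntimeWarning: Mean of empty slice.
  ret = um.true_divide(
```

Request:
jog_arm(steps="0.05 0.027 0.029 0.005 0 0 0;0.05 0.054 0.058 0.01 0 0 0;0.05 0.081 0.087 0.015 0 0 0;0.05 0.108 0.116 0.02 0 0 0;0.05 0.135 0.146 0.025 0 0 0")

```text
clock: 0.52
tcp_pos: [282.0, -485.8, 429.5]
eef_rot: [-0.0, 0.994, 0.113, -0.0]
ft_force: [1.5, -0.8, -0.4]
grip_width: 50.0
gripper_force: 0.0
```

Request:
jog_arm(steps="0.05 0.027 0.029 0.005 0 0 0;0.05 0.054 0.058 0.01 0 0 0;0.05 0.081 0.087 0.015 0 0 0;0.05 0.108 0.116 0.02 0 0 0;0.05 0.135 0.146 0.025 0 0 0")

```text
clock: 0.93
tcp_pos: [417.0, -339.7, 454.7]
eef_rot: [-0.0, 0.994, 0.113, -0.0]
ft_force: [-0.1, -0.6, -1.0]
grip_width: 50.0
gripper_force: 0.0
```

Request:
jog_arm(steps="0.05 0.027 0.029 0.005 0 0 0;0.05 0.054 0.058 0.01 0 0 0;0.05 0.081 0.087 0.015 0 0 0;0.05 0.108 0.116 0.02 0 0 0;0.05 0.135 0.146 0.025 0 0 0")

```text
clock: 1.35
tcp_pos: [552.0, -193.9, 479.6]
eef_rot: [-0.0, 0.994, 0.113, -0.0]
ft_force: [0.0, -1.0, -0.5]
grip_width: 49.7
gripper_force: 0.0
```

```bash
cat >> h.py <<'E'
def wrist():
    s=manip.read_state(); c=manip.camera("wrist"); q=s["eef_rot"]
    T=np.eye(4); T[:3,:3]=R.from_quat([*q[1:],q[0]]).as_matrix(); T[:3,3]=s["tcp_pos"]
    return s,c,cloud(c,T@np.array(c["hand_eye"]))
E
python3 - <<'E'
from h import *
s,c,P=wrist(); print(s["tcp_pos"],s["eef_rot"],s["grip_width"],s["clock"]); print(np.round(c["hand_eye"],2).tolist())
np.savez("w1.npz",P=P,px=c["pixels"]); save(c,"pics/w1.png")
E
```

```text
[ 552.00070751 -193.91232144  479.56047622] [-5.60009365e-05  9.93601052e-01  1.12945635e-01 -4.79834841e-04] 49.67843181822343 1.35
[[-0.0, -0.95, -0.31, 80.57], [1.0, -0.0, -0.0, 0.41], [-0.0, -0.31, 0.95, 30.95], [0.0, 0.0, 0.0, 1.0]]
```

View pics/w1.png

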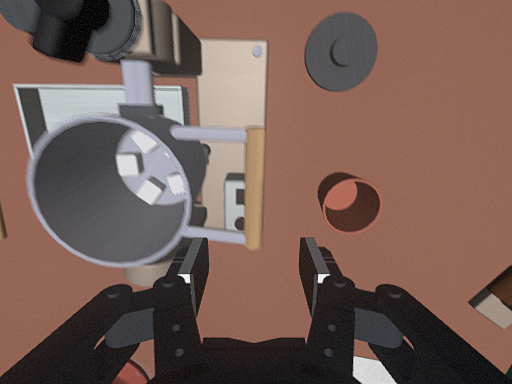

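The wrist view shows the handle bar vertical at about (255,187), its ends at rows 127–248. The barrel rim is at (110,190), the stones are inside it, and the knob is at (65,30).

```bash
python3 - <<'E'
from h import *
d=np.load("w1.npz");P=d["P"];px=d["px"]; hsv=cv2.cvtColor(px,cv2.COLOR_RGB2HSV)
X,Y,Z=P[...,0],P[...,1],P[...,2]
v,u=np.mgrid[:384,:512]
m=(hsv[...,1]>90)&(Z>205)&(Z<240)&(u>230)&(u<280)&(v<260)
q=P[m];print("handle",m.sum(),np.median(q,0),q.min(0),q.max(0))
r=cv2.minAreaRect(q[:,:2].astype(np.float32));print(r)
m=(Z>238)&(Z<252)&(u<200)&(v>90)&(v<270);q=P[m]
A=np.c_[2*q[:,:2],np.ones(len(q))];s=np.linalg.lstsq(A,(q[:,:2]**2).sum(1),rcond=None)[0];print("rim",len(q),s[:2],np.sqrt(s[2]+s[:2]@s[:2]))
m=(px.max(-1)<60)&(Z>240)&(Z<280)&(v<150)&(u<150);q=P[m];print("knob",m.sum(),q.mean(0),q.min(0),q.max(0));print(cv2.minAreaRect(q[:,:2].astype(np.float32)))
E
```

```text
handle 2265 [ 566.65139345 -192.34507525  226.45058325] [ 509.58813934 -210.82948444  216.00570148] [ 612.27545852 -175.90765681  229.33541433]
((560.608154296875, -193.434326171875), (103.75279998779297, 15.993739128112793), 11.788087844848633)
rim 3990 [539.03339586 -88.58020891] 57.66898295534677
knob 3644 [645.63381644 -64.72407266 262.40036011] [565.1662399  -77.09348057 240.08532983] [668.17935219 -38.72286125 272.18490845]
((617.5180053710938, -53.092655181884766), (25.10999298095703, 108.57269287109375), 75.11248016357422)
```

Request:
jog_arm(steps="0.05 0.0094 0.0019 -0.02 0 0 -1.2;0.05 0.0094 0.0019 -0.05 0 0 -1.2;0.05 0.0094 0.0019 -0.08 0 0 -1.2;0.05 0.0094 0.0019 -0.1 0 0 -1.2;0.05 0.0094 0.0019 -0.105 0 0 -1.2", squeeze=20)

```text
clock: 1.82
tcp_pos: [559.7, -193.3, 372.1]
eef_rot: [-0.002, 0.995, 0.103, -0.003]
ft_force: [-3.2, -0.8, 9.5]
grip_width: 50.2
gripper_force: 4.0
```

Request:
jog_arm(steps="0.012 0 0 0 0 0 0;0.012 0 0 0 0 0 0;0.012 0 0 0 0 0 0;0.012 0 0 0 0 0 0;0.012 0 0 0 0 0 0", squeeze=20)

```text
clock: 2.23
tcp_pos: [560.5, -193.2, 375.2]
eef_rot: [-0.0, 0.995, 0.103, 0.0]
ft_force: [-1.2, 0.8, 1.3]
grip_width: 15.1
gripper_force: 20.2
```

```bash
cat > circ.py <<'E'
import numpy as np
def rows(t0,t1,n,g):
    f=lambda t:(lambda a:np.array([-.204*np.cos(a),.979*np.cos(a),np.sin(a)])*.1212)(np.deg2rad(153.0)-t)
    th=np.linspace(t0,t1,n+1)
    for k in range(0,n,5): print(";".join(f"{g} %.4f %.4f %.4f 0 0 0"%tuple(f(t)-f(th[k])) for t in th[k+1:k+6]))
E
python3 -c "
from circ import *
rows(0,2.19,25,0.012)"
```

```text
0.012 -0.0011 0.0051 0.0092 0 0 0;0.012 -0.0023 0.0110 0.0180 0 0 0;0.012 -0.0037 0.0176 0.0262 0 0 0;0.012 -0.0052 0.0249 0.0337 0 0 0;0.012 -0.0068 0.0328 0.0406 0 0 0
0.012 -0.0018 0.0085 0.0061 0 0 0;0.012 -0.0036 0.0174 0.0115 0 0 0;0.012 -0.0056 0.0268 0.0161 0 0 0;0.012 -0.0076 0.0366 0.0197 0 0 0;0.012 -0.0097 0.0466 0.0226 0 0 0
0.012 -0.0021 0.0102 0.0019 0 0 0;0.012 -0.0043 0.0206 0.0029 0 0 0;0.012 -0.0065 0.0310 0.0029 0 0 0;0.012 -0.0086 0.0413 0.0020 0 0 0;0.012 -0.0107 0.0516 0.0002 0 0 0
0.012 -0.0021 0.0100 -0.0027 0 0 0;0.012 -0.0041 0.0198 -0.0063 0 0 0;0.012 -0.0061 0.0293 -0.0108 0 0 0;0.012 -0.0080 0.0383 -0.0160 0 0 0;0.012 -0.0097 0.0468 -0.0221 0 0 0
0.012 -0.0017 0.0080 -0.0068 0 0 0;0.012 -0.0032 0.0153 -0.0143 0 0 0;0.012 -0.0046 0.0220 -0.0224 0 0 0;0.012 -0.0058 0.0280 -0.0311 0 0 0;0.012 -0.0069 0.0332 -0.0403 0 0 0
```

Request:
jog_arm(steps="0.012 -0.0011 0.0051 0.0092 0 0 0;0.012 -0.0023 0.0110 0.0180 0 0 0;0.012 -0.0037 0.0176 0.0262 0 0 0;0.012 -0.0052 0.0249 0.0337 0 0 0;0.012 -0.0068 0.0328 0.0406 0 0 0")

```text
clock: 2.65
tcp_pos: [553.7, -161.7, 417.1]
eef_rot: [0.002, 0.995, 0.102, 0.001]
ft_force: [3.3, -5.4, -2.2]
grip_width: 15.0
gripper_force: 19.6
```

```bash
python3 -c "
from h import *
s=manip.read_state();print(s['ft_force'],s['wrist_torque'],s['tcp_pos'],s['grip_width'])"
```

```text
[ 3.25806175 -5.44843561 -2.1949251 ] [-1.26647697 -0.54430743  0.0630056 ] [ 553.71316054 -161.72513696  417.1058118 ] 15.017160756542557
```

Tracking well; I continue the swing.

Request:
jog_arm(steps="0.012 -0.0018 0.0085 0.0061 0 0 0;0.012 -0.0036 0.0174 0.0115 0 0 0;0.012 -0.0056 0.0268 0.0161 0 0 0;0.012 -0.0076 0.0366 0.0197 0 0 0;0.012 -0.0097 0.0466 0.0226 0 0 0")

```text
clock: 3.07
tcp_pos: [544.1, -118.0, 442.5]
eef_rot: [0.006, 0.995, 0.101, 0.003]
ft_force: [0.9, -8.2, 3.7]
grip_width: 15.1
gripper_force: 20.1
```

Request:
jog_arm(steps="0.012 -0.0021 0.0102 0.0019 0 0 0;0.012 -0.0043 0.0206 0.0029 0 0 0;0.012 -0.0065 0.0310 0.0029 0 0 0;0.012 -0.0086 0.0413 0.0020 0 0 0;0.012 -0.0107 0.0516 0.0002 0 0 0")

```text
clock: 3.48
tcp_pos: [533.1, -64.4, 441.6]
eef_rot: [0.003, 0.995, 0.101, 0.002]
ft_force: [1.0, -6.4, 4.2]
grip_width: 15.5
gripper_force: 21.7
```

Request:
jog_arm(steps="0.012 -0.0021 0.0100 -0.0027 0 0 0;0.012 -0.0041 0.0198 -0.0063 0 0 0;0.012 -0.0061 0.0293 -0.0108 0 0 0;0.012 -0.0080 0.0383 -0.0160 0 0 0;0.012 -0.0097 0.0468 -0.0221 0 0 0")

```text
clock: 3.9
tcp_pos: [523.4, -17.1, 418.7]
eef_rot: [0.003, 0.995, 0.102, 0.002]
ft_force: [0.5, -6.0, 5.2]
grip_width: 15.0
gripper_force: 22.7
```

Request:
jog_arm(steps="0.012 -0.0017 0.0080 -0.0068 0 0 0;0.012 -0.0032 0.0153 -0.0143 0 0 0;0.012 -0.0046 0.0220 -0.0224 0 0 0;0.012 -0.0058 0.0280 -0.0311 0 0 0;0.012 -0.0069 0.0332 -0.0403 0 0 0")

```text
clock: 4.32
tcp_pos: [516.6, 16.4, 378.0]
eef_rot: [0.002, 0.995, 0.102, 0.001]
ft_force: [-0.1, -6.9, 3.1]
grip_width: 14.9
gripper_force: 23.6
```

Request:
jog_arm(steps="0.012 0 0 0 0 0 0;0.012 0 0 0 0 0 0;0.012 0 0 0 0 0 0;0.012 0 0 0 0 0 0;0.012 0 0 0 0 0 0")

```text
clock: 4.73
tcp_pos: [516.7, 16.8, 376.6]
eef_rot: [0.001, 0.995, 0.102, 0.0]
ft_force: [1.9, -4.7, 0.4]
grip_width: 15.4
gripper_force: 23.3
```

Request:
jog_arm(steps="0.012 0 0 0 0 0 0;0.012 0 0 0 0 0 0;0.012 0 0 0 0 0 0;0.012 0 0 0 0 0 0;0.012 0 0 0 0 0 0")

```text
clock: 5.15
tcp_pos: [516.7, 16.8, 376.6]
eef_rot: [0.001, 0.995, 0.102, 0.0]
ft_force: [1.1, -4.9, 0.7]
grip_width: 15.1
gripper_force: 23.3
```

Request:
jog_arm(steps="0.012 0 0 0 0 0 0;0.012 0 0 0 0 0 0;0.012 0 0 0 0 0 0;0.012 0 0 0 0 0 0;0.012 0 0 0 0 0 0")

```text
clock: 5.57
tcp_pos: [516.7, 16.8, 376.6]
eef_rot: [0.001, 0.995, 0.102, 0.0]
ft_force: [2.0, -5.7, -0.3]
grip_width: 14.8
gripper_force: 23.3
```

```bash
python3 - <<'E'
from h import *
b=manip.camera("side"); P=cloud(b); hsv=cv2.cvtColor(b["pixels"],cv2.COLOR_RGB2HSV)
X,Y,Z=P[...,0],P[...,1],P[...,2]
m=(X>400)&(X<650)&(Y>-60)&(Y<80)&(Z>200)&(Z<245)&(hsv[...,1]>90)
q=P[m];print(m.sum(),np.median(q,0),cv2.minAreaRect(q[:,:2].astype(np.float32)))
cv2.imwrite("pics/s2.png",cv2.resize(b["pixels"][60:300,180:400,::-1],None,fx=2.4,fy=2.4))
E
```

```text
167 [527.65753418  20.70916607 227.06926861] ((514.8265380859375, 18.564502716064453), (102.9571762084961, 14.256834030151367), 13.192794799804688)
```

View pics/s2.png

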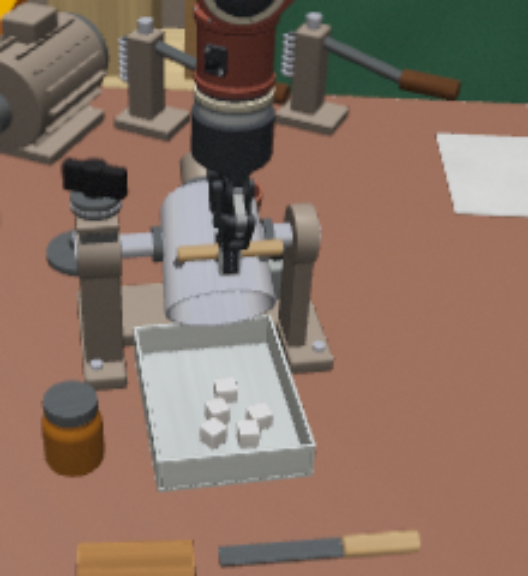

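The crop shows all five stones in the tray, at (226,390), (217,410), (258,416), (213,432) and (248,432). The barrel is fully tipped. Next I bring it back.

```bash
python3 -c "
from circ import *
rows(2.19,-0.03,25,0.012)"
```

```text
0.012 0.0011 -0.0053 0.0093 0 0 0;0.012 0.0024 -0.0113 0.0181 0 0 0;0.012 0.0038 -0.0181 0.0263 0 0 0;0.012 0.0053 -0.0256 0.0339 0 0 0;0.012 0.0070 -0.0338 0.0407 0 0 0
0.012 0.0018 -0.0087 0.0061 0 0 0;0.012 0.0037 -0.0179 0.0114 0 0 0;0.012 0.0057 -0.0275 0.0158 0 0 0;0.012 0.0078 -0.0374 0.0194 0 0 0;0.012 0.0099 -0.0476 0.0220 0 0 0
0.012 0.0022 -0.0104 0.0017 0 0 0;0.012 0.0044 -0.0209 0.0024 0 0 0;0.012 0.0066 -0.0314 0.0022 0 0 0;0.012 0.0087 -0.0419 0.0011 0 0 0;0.012 0.0109 -0.0522 -0.0010 0 0 0
0.012 0.0021 -0.0101 -0.0030 0 0 0;0.012 0.0041 -0.0199 -0.0070 0 0 0;0.012 0.0061 -0.0293 -0.0118 0 0 0;0.012 0.0080 -0.0383 -0.0174 0 0 0;0.012 0.0097 -0.0467 -0.0239 0 0 0
0.012 0.0016 -0.0078 -0.0072 0 0 0;0.012 0.0031 -0.0150 -0.0150 0 0 0;0.012 0.0045 -0.0215 -0.0235 0 0 0;0.012 0.0057 -0.0273 -0.0325 0 0 0;0.012 0.0067 -0.0322 -0.0421 0 0 0
```

Request:
jog_arm(steps="0.012 0.0011 -0.0053 0.0093 0 0 0;0.012 0.0024 -0.0113 0.0181 0 0 0;0.012 0.0038 -0.0181 0.0263 0 0 0;0.012 0.0053 -0.0256 0.0339 0 0 0;0.012 0.0070 -0.0338 0.0407 0 0 0")

```text
clock: 6.03
tcp_pos: [523.5, -15.1, 416.9]
eef_rot: [-0.002, 0.995, 0.103, -0.001]
ft_force: [1.5, 2.1, -7.5]
grip_width: 14.7
gripper_force: 21.3
```

Request:
jog_arm(steps="0.012 0.0018 -0.0087 0.0061 0 0 0;0.012 0.0037 -0.0179 0.0114 0 0 0;0.012 0.0057 -0.0275 0.0158 0 0 0;0.012 0.0078 -0.0374 0.0194 0 0 0;0.012 0.0099 -0.0476 0.0220 0 0 0")

```text
clock: 6.45
tcp_pos: [533.2, -61.5, 440.7]
eef_rot: [-0.003, 0.995, 0.104, 0.0]
ft_force: [-2.0, 3.6, -0.1]
grip_width: 15.1
gripper_force: 21.2
```

Request:
jog_arm(steps="0.012 0.0022 -0.0104 0.0017 0 0 0;0.012 0.0044 -0.0209 0.0024 0 0 0;0.012 0.0066 -0.0314 0.0022 0 0 0;0.012 0.0087 -0.0419 0.0011 0 0 0;0.012 0.0109 -0.0522 -0.0010 0 0 0")

```text
clock: 6.87
tcp_pos: [544.7, -116.3, 438.1]
eef_rot: [-0.0, 0.995, 0.103, 0.001]
ft_force: [-1.2, 2.9, 2.7]
grip_width: 15.0
gripper_force: 22.5
```

Request:
jog_arm(steps="0.012 0.0021 -0.0101 -0.0030 0 0 0;0.012 0.0041 -0.0199 -0.0070 0 0 0;0.012 0.0061 -0.0293 -0.0118 0 0 0;0.012 0.0080 -0.0383 -0.0174 0 0 0;0.012 0.0097 -0.0467 -0.0239 0 0 0")

```text
clock: 7.28
tcp_pos: [554.7, -163.7, 412.9]
eef_rot: [0.0, 0.995, 0.103, 0.0]
ft_force: [-0.0, 2.8, 2.8]
grip_width: 15.2
gripper_force: 22.7
```

Request:
jog_arm(steps="0.012 0.0016 -0.0078 -0.0072 0 0 0;0.012 0.0031 -0.0150 -0.0150 0 0 0;0.012 0.0045 -0.0215 -0.0235 0 0 0;0.012 0.0057 -0.0273 -0.0325 0 0 0;0.012 0.0067 -0.0322 -0.0421 0 0 0")

```text
clock: 7.7
tcp_pos: [561.2, -193.8, 372.1]
eef_rot: [-0.002, 0.995, 0.103, -0.0]
ft_force: [-9.1, 16.0, 37.3]
grip_width: 15.3
gripper_force: 27.2
```

Request:
jog_arm(steps="0.012 0 0 0 0 0 0;0.012 0 0 0 0 0 0;0.012 0 0 0 0 0 0")

```text
clock: 7.95
tcp_pos: [561.2, -193.4, 371.6]
eef_rot: [-0.001, 0.995, 0.104, 0.0]
ft_force: [-0.7, 7.3, 8.6]
grip_width: 15.1
gripper_force: 24.7
```

Request:
jog_arm(steps="0.05 0 0 0 0 0 0;0.05 0 0 0 0 0 0;0.05 0 0 0 0 0 0;0.05 0 0 0.025 0 0 0;0.05 0 0 0.06 0 0 0")

```text
clock: 8.37
tcp_pos: [559.7, -196.4, 427.8]
eef_rot: [-0.001, 0.995, 0.102, -0.005]
ft_force: [0.4, 1.3, -0.2]
grip_width: 49.8
gripper_force: 0.0
```

Request:
jog_arm(steps="0.06 0.01 0.013 0.035 0 0 0;0.07 0.03 0.039 0.06 0 0 0;0.08 0.05 0.066 0.075 0 0 0;0.08 0.075 0.099 0.075 0 0 0;0.08 0.1 0.132 0.075 0 0 0")

```text
clock: 8.78
tcp_pos: [661.7, -64.0, 507.8]
eef_rot: [0.002, 0.995, 0.101, 0.001]
ft_force: [1.4, -0.9, -0.6]
grip_width: 80.0
gripper_force: 0.0
```

```bash
python3 - <<'E'
from h import *
s,c,P=wrist(); print(s["tcp_pos"],s["eef_rot"],s["q"],s["clock"])
px=c["pixels"];Z=P[...,2];X=P[...,0];Y=P[...,1]
m=(px.max(-1)<70)&(Z>245)&(Z<280)&(abs(X-661)<60)&(abs(Y+62)<60);q=P[m]
print(m.sum(),cv2.minAreaRect(q[:,:2].astype(np.float32)),q.min(0),q.max(0))
t=P[m&(Z>262)];print("top",len(t),cv2.minAreaRect(t[:,:2].astype(np.float32)))
save(c,"pics/w3.png")
b=manip.camera("scene");save(b,"pics/sc3.png",1.5); Q=cloud(b); px=b["pixels"];hsv=cv2.cvtColor(px,cv2.COLOR_RGB2HSV)
m=(hsv[...,1]>90)&(Q[...,2]>195)&(Q[...,2]<245)&(abs(Q[...,0]-560)<70)&(abs(Q[...,1]+193)<35);q=Q[m];print("handle",len(q),q.mean(0),q.min(0),q.max(0))
E
```

```text
[661.66047925 -64.02400896 507.82766889] [0.0019134  0.99491701 0.10066949 0.00145873] [ 0.12249331  0.57831045 -0.11409846  1.19986352  0.06713607  1.3634672
 -1.3559133 ] 8.7833
1698 ((662.2280883789062, -61.703582763671875), (26.21548843383789, 67.7153091430664), 81.84305572509766) [628.62724295 -76.12164683 245.01857276] [695.63802766 -46.35428713 271.5689207 ]
top 1472 ((662.1858520507812, -61.69751739501953), (26.21548843383789, 67.62989044189453), 81.84305572509766)
handle 47 [ 557.72639647 -195.94010504  223.60056625] [ 512.68773346 -211.48016288  215.74830669] [ 609.12914735 -180.9107471   227.36840675]
```

View pics/w3.png

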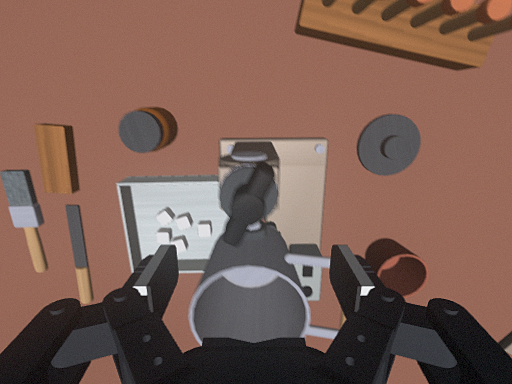

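The wrist view shows five stones in the tray and the barrel upright. The knob wing is at (248,205), leaning about 25° clockwise from the tool axis. Next I turn the wrist the long way round, so there is range left for clockwise turning.

Request:
jog_arm(steps="0.08 0.0005 0.001 0 0 0 7;0.08 0.0005 0.001 0 0 0 14;0.08 0.0005 0.001 0 0 0 21;0.08 0.0005 0.001 0 0 0 28;0.08 0.0005 0.001 0 0 0 35")

```text
clock: 9.3
tcp_pos: [661.5, -63.7, 505.2]
eef_rot: [0.001, 0.917, 0.399, -0.001]
ft_force: [0.3, -0.6, 0.9]
grip_width: 79.9
gripper_force: 0.0
```

```bash
python3 - <<'E'
from h import *
s,c,P=wrist(); print(s["tcp_pos"],s["q"][6])
px=c["pixels"];Z=P[...,2];X=P[...,0];Y=P[...,1]
m=(px.max(-1)<50)&(Z>266)&(Z<275)&(abs(X-661)<45)&(abs(Y+62)<45);q=P[m][:,:2]
w=np.linalg.eigh(np.cov(q.T));v=w[1][:,1];print(len(q),q.mean(0),np.sqrt(w[0]),np.rad2deg(np.arctan2(v[1],v[0]))%180)
E
```

```text
[661.52330807 -63.68310097 505.19976888] -0.8017652576738915
217 [664.82796474 -61.54636312] [ 8.54015955 18.71065052] 166.89773758612924
```

Request:
jog_arm(steps="0.06 0 0 -0.005 0 0 7;0.06 0 0 -0.01 0 0 14;0.06 0 0 -0.015 0 0 21;0.06 0 0 -0.02 0 0 28;0.06 0 0 -0.02 0 0 35")

```text
clock: 9.77
tcp_pos: [661.3, -63.5, 484.2]
eef_rot: [-0.0, 0.755, 0.655, -0.002]
ft_force: [-0.2, 0.4, 0.0]
grip_width: 59.9
gripper_force: 0.0
```

Request:
jog_arm(steps="0.06 0 0 0 0 0 7;0.06 0 0 0 0 0 14;0.06 0 0 0 0 0 21;0.06 0 0 0 0 0 28;0.06 0 0 0 0 0 35")

```text
clock: 10.18
tcp_pos: [661.5, -63.4, 485.4]
eef_rot: [0.0, 0.523, 0.852, -0.001]
ft_force: [0.4, 0.7, -1.2]
grip_width: 59.9
gripper_force: 0.0
```

Request:
jog_arm(steps="0.06 0 0 0 0 0 7;0.06 0 0 0 0 0 14;0.06 0 0 0 0 0 21;0.06 0 0 0 0 0 28;0.06 0 0 0 0 0 35")

```text
clock: 10.6
tcp_pos: [661.6, -63.5, 485.3]
eef_rot: [-0.0, 0.243, 0.97, -0.001]
ft_force: [0.3, 0.2, -0.3]
grip_width: 60.2
gripper_force: 0.0
```

Request:
jog_arm(steps="0.06 0 0 0 0 0 7;0.06 0 0 0 0 0 15;0.06 0 0 0 0 0 15;0.06 0 0 -0.01 0 0 15;0.06 0 0 -0.02 0 0 15")

```text
clock: 11.02
tcp_pos: [661.5, -62.5, 465.6]
eef_rot: [0.0, 0.117, 0.993, -0.0]
ft_force: [-0.1, -0.2, -0.8]
grip_width: 59.9
gripper_force: 0.0
```

```bash
cat > st.py <<'E'
from h import *
s=manip.read_state();q=s["eef_rot"];x=R.from_quat([*q[1:],q[0]]).as_matrix()[:,0]
print(s["clock"].__round__(2),s["tcp_pos"].round(1),"F",s["ft_force"].round(1),"M",s["wrist_torque"].round(2),"yaw",np.rad2deg(np.arctan2(x[1],x[0])).round(1),"q7",s["q"][6].round(2),"eff7",s["joint_efforts"][6].round(2),s["grip_width"].__round__(1),s["gripper_force"])
E
python3 st.py
```

```text
11.02 [661.5 -62.5 465.6] F [-0.1 -0.2 -0.8] M [ 0.   -0.04 -0.01] yaw 166.5 q7 1.03 eff7 0.05 59.9 0.0
```

Request:
jog_arm(steps="0.05 0 0 -0.02 0 0 0;0.05 0 0 -0.035 0 0 0;0.05 0 0 -0.045 0 0 0;0.05 0 0 -0.052 0 0 0;0.05 0 0 -0.052 0 0 0")

```text
clock: 11.43
tcp_pos: [661.2, -62.3, 412.1]
eef_rot: [-0.002, 0.115, 0.993, -0.001]
ft_force: [0.2, -0.5, -0.8]
grip_width: 49.9
gripper_force: 0.0
```

Request:
jog_arm(steps="0.01 0 0 0 0 0 0;0.01 0 0 0 0 0 0;0.01 0 0 0 0 0 0;0.01 0 0 0 0 0 0;0.01 0 0 0 0 0 0", squeeze=40)

```text
clock: 11.85
tcp_pos: [661.6, -62.4, 415.7]
eef_rot: [0.001, 0.116, 0.993, -0.0]
ft_force: [-0.4, -2.0, 3.8]
grip_width: 15.5
gripper_force: 44.0
```

```bash
python3 st.py
```

```text
11.85 [661.6 -62.4 415.7] F [-0.4 -2.   3.8] M [-0.33  0.21 -0.05] yaw 166.7 q7 1.01 eff7 0.05 15.5 44.00224328041077
```

Request:
jog_arm(steps="0.01 0 0 0 0 0 -6;0.01 0 0 0 0 0 -12;0.01 0 0 0 0 0 -18;0.01 0 0 0 0 0 -24;0.01 0 0 0 0 0 -30")

```text
clock: 12.27
tcp_pos: [661.3, -63.3, 415.7]
eef_rot: [0.001, 0.371, 0.929, -0.002]
ft_force: [-2.4, -3.1, 5.1]
grip_width: 15.5
gripper_force: 43.9
```

```bash
python3 st.py
```

```text
12.27 [661.3 -63.3 415.7] F [-2.4 -3.1  5.1] M [-0.8   0.53  0.23] yaw 136.5 q7 0.55 eff7 0.54 15.5 43.8923442363739
```

Request:
jog_arm(steps="0.01 0 0 0 0 0 -6;0.01 0 0 0 0 0 -12;0.01 0 0 0 0 0 -18;0.01 0 0 0 0 0 -24;0.01 0 0 0 0 0 -30")

```text
clock: 12.68
tcp_pos: [660.6, -64.0, 415.7]
eef_rot: [0.001, 0.599, 0.801, -0.003]
ft_force: [-5.5, -4.2, 5.2]
grip_width: 15.2
gripper_force: 44.1
```

```bash
python3 st.py
```

```text
12.68 [660.6 -64.  415.7] F [-5.5 -4.2  5.2] M [-1.    1.06  0.2 ] yaw 106.4 q7 0.09 eff7 0.53 15.2 44.11782145500183
```

Request:
jog_arm(steps="0.01 0 0 0 0 0 -3;0.01 0 0 0 0 0 -6;0.01 0 0 0 0 0 -9")

```text
clock: 12.93
tcp_pos: [660.3, -64.1, 415.7]
eef_rot: [0.001, 0.659, 0.752, -0.003]
ft_force: [-5.1, -4.5, 6.0]
grip_width: 15.4
gripper_force: 44.2
```

```bash
python3 st.py
```

```text
12.93 [660.3 -64.1 415.7] F [-5.1 -4.5  6. ] M [-1.02  1.24  0.19] yaw 97.6 q7 -0.04 eff7 0.18 15.4 44.170605540275574
```

Request:
jog_arm(steps="0.01 0 0 0 0 0 -3;0.01 0 0 0 0 0 -6;0.01 0 0 0 0 0 -9")

```text
clock: 13.18
tcp_pos: [660.1, -64.1, 415.6]
eef_rot: [0.0, 0.716, 0.698, -0.004]
ft_force: [-6.8, -4.7, 7.5]
grip_width: 15.2
gripper_force: 44.4
```

```bash
python3 st.py
```

```text
13.18 [660.1 -64.1 415.6] F [-6.8 -4.7  7.5] M [-1.05  1.51  0.13] yaw 88.6 q7 -0.18 eff7 0.19 15.2 44.36882436275482
```

Request:
jog_arm(steps="0.01 0 0 0 0 0 -3;0.01 0 0 0 0 0 -6;0.01 0 0 0 0 0 -8")

```text
clock: 13.43
tcp_pos: [659.8, -64.2, 415.7]
eef_rot: [0.0, 0.763, 0.647, -0.004]
ft_force: [-6.7, -3.4, 7.2]
grip_width: 15.5
gripper_force: 44.3
```

```bash
python3 st.py
```

```text
13.43 [659.8 -64.2 415.7] F [-6.7 -3.4  7.2] M [-0.94  1.64  0.06] yaw 80.6 q7 -0.3 eff7 0.09 15.5 44.33564364910126
```

Request:
jog_arm(steps="0.01 0 0 0 0 0 -3;0.01 0 0 0 0 0 -6;0.01 0 0 0 0 0 -8")

```text
clock: 13.68
tcp_pos: [659.5, -64.1, 415.6]
eef_rot: [0.0, 0.806, 0.592, -0.004]
ft_force: [-7.5, -4.2, 8.0]
grip_width: 15.4
gripper_force: 44.5
```

```bash
python3 st.py
```

```text
13.68 [659.5 -64.1 415.6] F [-7.5 -4.2  8. ] M [-0.96  1.8  -0.09] yaw 72.5 q7 -0.42 eff7 0.22 15.4 44.4761323928833
```

Request:
jog_arm(steps="0.01 0 0 0 0 0 0;0.01 0 0 0 0 0 0")

```text
clock: 13.85
tcp_pos: [659.5, -64.1, 415.7]
eef_rot: [0.0, 0.806, 0.592, -0.004]
ft_force: [-7.2, -3.4, 8.1]
grip_width: 15.1
gripper_force: 44.5
```

```bash
python3 st.py; python3 - <<'E'
from h import *
s,c,P=wrist(); cv2.imwrite("pics/w4.png",cv2.resize(c["pixels"][100:384,100:420,::-1],None,fx=2,fy=2))
E
```

```text
13.85 [659.5 -64.1 415.7] F [-7.2 -3.4  8.1] M [-0.93  1.83 -0.11] yaw 72.6 q7 -0.42 eff7 0.12 15.1 44.53037917613983
```

View pics/w4.png

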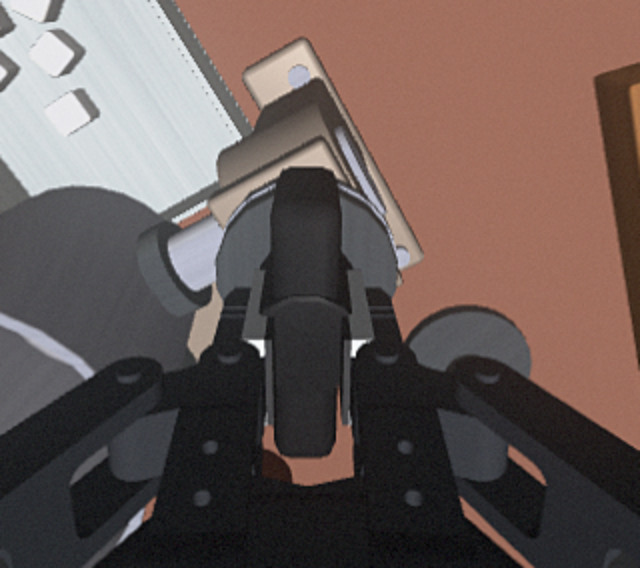

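The wing is aligned with the fingers, but the torque reading drifts while side load builds up. I'll let go for a moment to zero the load, see whether the knob springs, and regrip centred.

Request:
jog_arm(steps="0.05 0 0 0 0 0 0;0.05 0 0 0 0 0 0;0.05 0 0 0 0 0 0;0.05 0 0 0 0 0 0;0.05 0 0 0 0 0 0")

```text
clock: 14.32
tcp_pos: [661.7, -61.4, 414.2]
eef_rot: [-0.0, 0.805, 0.594, 0.0]
ft_force: [-0.3, 0.4, -0.5]
grip_width: 50.0
gripper_force: 0.0
```

```bash
python3 st.py; python3 - <<'E'
from h import *
s,c,P=wrist(); cv2.imwrite("pics/w5.png",cv2.resize(c["pixels"][100:384,100:420,::-1],None,fx=2,fy=2))
px=c["pixels"];Z=P[...,2];X=P[...,0];Y=P[...,1];v,u=np.mgrid[:384,:512]
m=(px.max(-1)<60)&(Z>264)&(Z<275)&(np.hypot(X-661,Y+62)<38);q=P[m][:,:2]
print(len(q),cv2.minAreaRect(q.astype(np.float32)),q.mean(0))
E
```

```text
14.32 [661.7 -61.4 414.2] F [-0.3  0.4 -0.5] M [ 0.03 -0.    0.  ] yaw 72.8 q7 -0.42 eff7 0.0 50.0 0.0
5625 ((663.5949096679688, -60.22454071044922), (63.49574661254883, 56.36473083496094), 20.082332611083984) [661.7304762  -57.99201213]
```

View pics/w5.png

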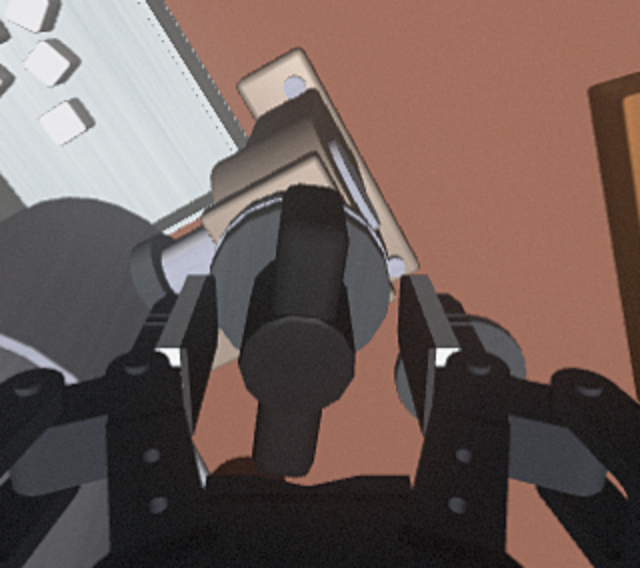

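After release the wing sits about 8° clockwise of the tool axis, running from crop (318,190) to (282,465), while it was parallel when held. That means it sprang forward, which fits the tooth dropping in. I'll measure the yaw exactly.

```bash
python3 - <<'E'
from h import *
s,c,P=wrist();print(s["tcp_pos"])
px=c["pixels"];Z=P[...,2];v,u=np.mgrid[:384,:512]
m=(px.max(-1)<60)&(Z>262)&(Z<276)&(u>215)&(u<285)&(v>185)&(v<338)
n,l,st,ce=cv2.connectedComponentsWithStats(m.astype(np.uint8));k=1+np.argmax(st[1:,4]);q=P[l==k]
print(st[k],cv2.minAreaRect(q[:,:2].astype(np.float32)),np.median(q,0))
w=np.linalg.eigh(np.cov(q[:,:2].T));d=w[1][:,1];print(np.rad2deg(np.arctan2(d[1],d[0]))%180,np.sqrt(w[0]))
E
```

```text
[661.63539591 -61.54424369 414.1604027 ]
[ 219  206   59  132 5031] ((660.7144775390625, -61.48824691772461), (69.60553741455078, 27.075597763061523), 58.694515228271484) [662.67412006 -57.47039798 269.01680613]
65.5521905911435 [ 5.82651492 18.22432631]
```

Request:
jog_arm(steps="0.05 -0.0005 0 0 0 0 -4;0.05 -0.0005 0 0 0 0 -7;0.02 -0.0005 0 0 0 0 -7;0.01 -0.0005 0 0 0 0 -7;0.01 -0.0005 0 0 0 0 -7")

```text
clock: 14.83
tcp_pos: [660.4, -61.4, 414.4]
eef_rot: [-0.002, 0.839, 0.544, -0.001]
ft_force: [-6.8, 1.7, 10.2]
grip_width: 15.6
gripper_force: 44.8
```

Request:
jog_arm(steps="0.01 0 0 0 0 0 0;0.01 0 0 0 0 0 0;0.01 0 0 0 0 0 0")

```text
clock: 15.08
tcp_pos: [660.3, -61.4, 414.5]
eef_rot: [-0.001, 0.839, 0.544, -0.001]
ft_force: [-5.0, 1.9, 2.7]
grip_width: 15.3
gripper_force: 43.3
```

```bash
python3 st.py
```

```text
15.08 [660.3 -61.4 414.5] F [-5.   1.9  2.7] M [ 0.31  1.2  -0.03] yaw 65.8 q7 -0.52 eff7 0.03 15.3 43.25727939605713
```

Request:
jog_arm(steps="0.01 0 0 0 0 0 -1.5;0.01 0 0 0 0 0 -3;0.01 0 0 0 0 0 -3")

```text
clock: 15.33
tcp_pos: [660.3, -61.4, 414.5]
eef_rot: [-0.001, 0.853, 0.521, -0.001]
ft_force: [-5.2, 1.8, 4.5]
grip_width: 15.3
gripper_force: 43.3
```

```bash
python3 st.py
```

```text
15.33 [660.3 -61.4 414.5] F [-5.2  1.8  4.5] M [0.31 1.18 0.21] yaw 62.9 q7 -0.57 eff7 -0.27 15.3 43.29345524311066
```

Request:
jog_arm(steps="0.05 0 0 0 0 0 0;0.05 0 0 0 0 0 0;0.05 0 0 0 0 0 0;0.05 0 0 0 0 0 3;0.05 0 0 0 0 0 6")

```text
clock: 15.75
tcp_pos: [661.4, -62.3, 414.3]
eef_rot: [0.001, 0.825, 0.566, 0.001]
ft_force: [-0.2, 0.2, -0.5]
grip_width: 50.0
gripper_force: 0.0
```

Request:
jog_arm(steps="0.05 0.0005 0 0 0 0 4;0.05 0.0005 0 0 0 0 4")

```text
clock: 15.92
tcp_pos: [661.9, -62.5, 414.2]
eef_rot: [0.0, 0.805, 0.594, 0.001]
ft_force: [0.1, 0.3, 0.4]
grip_width: 50.0
gripper_force: 0.0
```

```bash
python3 st.py; python3 - <<'E'
from h import *
s,c,P=wrist();print(s["tcp_pos"])
px=c["pixels"];Z=P[...,2];v,u=np.mgrid[:384,:512]
m=(px.max(-1)<60)&(Z>262)&(Z<276)&(u>215)&(u<285)&(v>185)&(v<338)
n,l,st,ce=cv2.connectedComponentsWithStats(m.astype(np.uint8));k=1+np.argmax(st[1:,4]);q=P[l==k]
print(st[k],cv2.minAreaRect(q[:,:2].astype(np.float32)),np.median(q,0))
w=np.linalg.eigh(np.cov(q[:,:2].T));d=w[1][:,1];print(np.rad2deg(np.arctan2(d[1],d[0]))%180,np.sqrt(w[0]))
E
```

```text
15.92 [661.9 -62.5 414.2] F [0.1 0.3 0.4] M [ 0.03 -0.02 -0.02] yaw 72.8 q7 -0.42 eff7 0.34 50.0 0.0
[661.9276462  -62.51549789 414.22476958]
[ 217  204   59  133 5046] ((660.5995483398438, -61.210330963134766), (69.57718658447266, 27.272449493408203), 69.72050476074219) [662.77627491 -57.58345523 269.01722442]
64.0625559267134 [ 5.8328247  18.24844543]
```

Request:
jog_arm(steps="0.05 -0.0005 0 0 0 0 -5;0.05 -0.0005 0 0 0 0 -9;0.02 -0.0005 0 0 0 0 -9;0.01 -0.0005 0 0 0 0 -9;0.01 -0.0005 0 0 0 0 -9")

```text
clock: 16.38
tcp_pos: [660.4, -61.4, 414.5]
eef_rot: [-0.001, 0.849, 0.529, -0.001]
ft_force: [-7.5, 1.1, 9.9]
grip_width: 15.0
gripper_force: 44.7
```

Request:
jog_arm(steps="0.01 0 0 0 0 0 0;0.01 0 0 0 0 0 0;0.01 0 0 0 0 0 0")

```text
clock: 16.63
tcp_pos: [660.3, -61.4, 414.6]
eef_rot: [-0.001, 0.849, 0.529, -0.001]
ft_force: [-4.4, 1.1, 4.3]
grip_width: 15.3
gripper_force: 43.2
```

```bash
python3 st.py
```

```text
16.63 [660.3 -61.4 414.6] F [-4.4  1.1  4.3] M [0.24 1.19 0.05] yaw 63.9 q7 -0.55 eff7 -0.05 15.3 43.224366903305054
```

Request:
jog_arm(steps="0.01 0 0 0 0 0 -1;0.01 0 0 0 0 0 -1")

```text
clock: 16.8
tcp_pos: [660.3, -61.4, 414.6]
eef_rot: [-0.001, 0.853, 0.521, -0.001]
ft_force: [-5.3, 1.5, 3.5]
grip_width: 15.2
gripper_force: 43.3
```

```bash
python3 st.py
```

```text
16.8 [660.3 -61.4 414.6] F [-5.3  1.5  3.5] M [0.21 1.15 0.13] yaw 62.8 q7 -0.57 eff7 -0.2 15.2 43.28892409801483
```

Request:
jog_arm(steps="0.01 0 0 0 0 0 -1;0.01 0 0 0 0 0 -1")

```text
clock: 16.97
tcp_pos: [660.4, -61.4, 414.6]
eef_rot: [-0.001, 0.858, 0.514, -0.001]
ft_force: [-5.7, 1.6, 4.4]
grip_width: 15.4
gripper_force: 43.3
```

```bash
python3 st.py
```

```text
16.97 [660.4 -61.4 414.6] F [-5.7  1.6  4.4] M [0.28 1.16 0.24] yaw 61.9 q7 -0.58 eff7 -0.33 15.4 43.343995213508606
```

Request:
jog_arm(steps="0.01 0 0 0 0 0 -1;0.01 0 0 0 0 0 -1")

```text
clock: 17.13
tcp_pos: [660.4, -61.4, 414.6]
eef_rot: [-0.001, 0.862, 0.506, -0.001]
ft_force: [-5.2, 2.0, 4.1]
grip_width: 15.0
gripper_force: 43.3
```

```bash
python3 st.py
```

```text
17.13 [660.4 -61.4 414.6] F [-5.2  2.   4.1] M [0.31 1.17 0.11] yaw 60.8 q7 -0.6 eff7 -0.15 15.0 43.32996904850006
```

Request:
jog_arm(steps="0.01 0 0 0 0 0 -2")

```text
clock: 17.22
tcp_pos: [660.4, -61.4, 414.6]
eef_rot: [-0.001, 0.871, 0.491, -0.001]
ft_force: [-4.3, 1.5, 4.5]
grip_width: 15.0
gripper_force: 43.4
```

```bash
python3 st.py
```

```text
17.22 [660.4 -61.4 414.6] F [-4.3  1.5  4.5] M [0.27 1.19 0.26] yaw 58.8 q7 -0.63 eff7 0.11 15.0 43.378785252571106
```

Request:
jog_arm(steps="0.01 0 0 0 0 0 -2")

```text
clock: 17.3
tcp_pos: [660.4, -61.5, 414.6]
eef_rot: [-0.001, 0.88, 0.475, -0.001]
ft_force: [-5.1, 1.9, 4.5]
grip_width: 15.5
gripper_force: 43.3
```

```bash
python3 st.py
```

```text
17.3 [660.4 -61.5 414.6] F [-5.1  1.9  4.5] M [0.32 1.19 0.05] yaw 56.8 q7 -0.66 eff7 0.15 15.5 43.338276743888855
```

Request:
jog_arm(steps="0.05 0 0 0 0 0 0;0.05 0 0 0 0 0 0;0.05 0 0 0 0 0 0;0.05 0 0 0 0 0 0;0.05 0 0 0 0 0 0")

```text
clock: 17.72
tcp_pos: [661.3, -62.3, 414.2]
eef_rot: [0.0, 0.88, 0.476, 0.0]
ft_force: [-0.5, 0.2, 1.5]
grip_width: 50.0
gripper_force: 0.0
```

```bash
python3 st.py; cat > wing.py <<'E'
from h import *
def yaw(c,P):
    px=c["pixels"];Z=P[...,2];v,u=np.mgrid[:384,:512]
    m=(px.max(-1)<60)&(Z>262)&(Z<276)&(u>210)&(u<290)&(v>185)&(v<338)
    n,l,st,ce=cv2.connectedComponentsWithStats(m.astype(np.uint8));k=1+np.argmax(st[1:,4]);q=P[l==k][:,:2]
    w=np.linalg.eigh(np.cov(q.T));d=w[1][:,1]
    K=np.array([661,-61.5]); t=q[np.hypot(*(q-K).T)>20]-K  # outer wing only, fit a line direction
    a2=np.angle(np.mean(np.exp(2j*np.arctan2(t[:,1],t[:,0]))))/2
    return np.rad2deg(np.arctan2(d[1],d[0]))%180, np.rad2deg(a2)%180
if __name__=="__main__":
    s,c,P=wrist(); print(yaw(c,P)); cv2.imwrite("pics/w6.png",cv2.resize(c["pixels"][100:384,100:420,::-1],None,fx=2,fy=2))
E
python3 wing.py
```

```text
17.72 [661.3 -62.3 414.2] F [-0.5  0.2  1.5] M [ 0.01 -0.07 -0.05] yaw 56.8 q7 -0.66 eff7 0.0 50.0 0.0
(np.float64(64.36698591769377), np.float64(64.37817198270487))
```

View pics/w6.png

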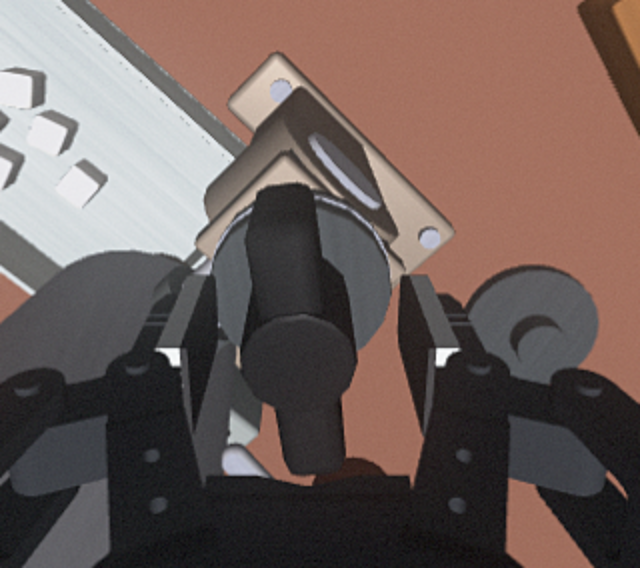

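The held wing was at yaw 56.8° and sprang back to 64.4° on release. Earlier it sprang forward to about 65.5°. So that angle is the detent after the first click and the screw is tight: one click, 1.79 rad in total. I retreat now.

Request:
jog_arm(steps="0.05 0 0 0.02 0 0 0;0.05 0 0 0.05 0 0 0;0.05 0 0 0.085 0 0 0;0.05 0 0 0.12 0 0 0;0.05 -0.03 0 0.15 0 0 0")

```text
clock: 18.18
tcp_pos: [634.2, -61.9, 563.8]
eef_rot: [0.0, 0.88, 0.476, 0.002]
ft_force: [0.1, -0.8, 0.3]
grip_width: 50.2
gripper_force: 0.0
```

Request:
jog_arm(steps="0.05 0 0 0 0 0 0;0.05 0 0 0 0 0 0;0.05 0 0 0 0 0 0;0.05 0 0 0 0 0 0")

```text
clock: 18.52
tcp_pos: [631.8, -62.1, 562.0]
eef_rot: [-0.001, 0.88, 0.476, -0.001]
ft_force: [-0.5, 0.4, -0.5]
grip_width: 50.0
gripper_force: 0.0
```

```bash
python3 - <<'E'
from h import *
import pickle
a0,b0=pickle.load(open("c.pkl","rb"))
for n,c0 in (("scene",a0),("side",b0)):
    c=manip.camera(n);Q=cloud(c);hsv=cv2.cvtColor(c["pixels"],cv2.COLOR_RGB2HSV);X,Y,Z=Q[...,0],Q[...,1],Q[...,2]
    m=(hsv[...,1]>90)&(Z>195)&(Z<245)&(abs(X-560)<70)&(abs(Y+193)<35);q=Q[m]
    if len(q): print(n,"handle",len(q),q.mean(0))
    m=(Z>235)&(Z<252)&(abs(X-539)<75)&(abs(Y+88)<75);print("rim z",Z[m].max())
    m=(Z>8)&(Z<32)&(abs(X-520)<75)&(abs(Y-60)<75)&(hsv[...,1]<60);print("stones px",m.sum())
s=manip.read_state();print(s["tcp_pos"],s["clock"],s["ft_force"])
print(manip.hand_in())
E
```

```text
scene handle 56 [ 558.6641635  -195.45401116  224.20434777]
rim z 247.26386340683086
stones px 526
side handle 152 [ 561.09743897 -190.08778825  225.68656532]
rim z 248.0309804992571
stones px 839
[631.96161547 -62.05805086 561.82792643] 18.6167 [-0.56695343 -0.61951634 -0.26710818]
the job is handed in; nothing more can be done
None
```

Handed in at 18.6 s: the five stones are in the tray, the barrel is upright on its stop, and the clamp looks stopped at the first click; I judged that from the knob springing back to the same angle, as I never saw the 0.4–0.5 N m torque peak.

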